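# Swap the spice jar hidden behind the pepper mill

### The job

I need the yellow-capped spice jar, which stands in one of the two bays of the wooden caddy, hidden behind a pepper mill. Stand that mill aside, well clear of its pad, bring the yellow-capped jar out and stand it upright on the chopping board, then put the blue-labelled jar that stands on the board upright into the emptied bay where the other stood, and finally put the mill back centred on its own round cork pad. The other mill must also end on its own pad; do not tip anything over, and leave the black-capped jar, tin, mug and lemon where they are.

Things in the scene. Friction and masses are not known exactly. Their poses are not given: they have to be found in the camera images.
- caddy: fixed light-wood caddy 170x210x100 mm; origin on the worktop; x from open front to back, y left. Floor 8 mm thick (x -80..90). Two bays 70 mm wide inside at y = +60 and -60, between walls 10 thick, 100 high, x -10..88; back rail 44 high at x 82..90; 30 mm empty slot between bays. Jars in a bay have only 14 mm at the sides: grip along the caddy's x, one finger in front, one behind
- pad_left (a point): centre of the round cork pad (66 mm across, flush with the caddy floor) in front of the left bay (caddy x = -45, y = +60, z = 8 mm): the place of mill_left; axes as the caddy's
- pad_right (a point): the same in front of the right bay (caddy y = -60 mm): the place of mill_right
- bay_left (a point): place of a jar in the left bay: on the bay floor, caddy x = 16.5, y = +60, z = 8 mm; axes as the caddy's
- bay_right (a point): the same in the right bay (caddy y = -60 mm)
- mill_left: wooden pepper mill, upright, 58 mm across at the body and 170 mm high, 0.18 kg; origin at the centre of its underside, z up; the round head (about 49 mm across) spans 123 to 159 mm above the origin, is widest near 141 mm and is good to grip; a small knob above it. Starts on the left pad; about 12 mm lies between it and the jar behind it. The head does not turn
- mill_right: the same kind of mill on the right pad
- yellow_jar: square glass spice jar with a mustard-yellow round cap, 42 x 42 x 96 mm, 0.11 kg; origin at the centre of its underside, z up; cap 41 mm across, 76 to 96 mm above the origin. Starts in either the left or the right bay; its sides are nearly square to the caddy. The cap is fixed to it
- black_jar: round spice jar with a black cap and dark label, 41 mm across and 105 mm high; origin at the centre of its underside, z up. Stands in the other bay and stays there
- blue_jar: round spice jar with a blue label; its cap is dark at the side, pale with a blue disc on top; 41 mm across and 105 mm high, 0.11 kg; origin at the centre of its underside, z up; cap 40 mm across, 84 to 105 mm above the origin and fixed. Starts upright on the chopping board
- board: fixed brown chopping board, 250 (its x) x 360 (its y) x 21 mm thick, lying on the worktop, its long side running roughly away from the robot; origin at the centre of its underside, z up, its top 21 mm above the origin
- tin: round food tin, 76 mm across and 58 mm high, a bystander at the back; origin at the centre of its underside
- mug: orange mug, 78 x 108 x 101 mm with its handle, a bystander at the back left; origin at the centre of its underside
- lemon: lemon, 78 x 55 x 56 mm, a bystander at the front left; origin at its underside
There are look-alikes about, which are no part of the job. What is shaped like the blue_jar but green, red or turquoise is not meant.

How it is judged:
On the way, in this order (a step that is already met when the one before it is completed fails the run):
1. the mill in front of the yellow-capped jar stands upright and released, its axis more than 70 mm from its pad's centre, while that jar is still in its bay (((horizontal distance between yellow_jar and bay_left below 0.03 m and horizontal distance between mill_left and pad_left above 0.07 m and angle between mill_left's own z axis and vertical below 0.12 rad and height (world z) of mill_left below 0.035 m and linear speed of mill_left below 0.03 m/s and contact force between mill_left and the fingers below 0.1 N) or (horizontal distance between yellow_jar and bay_right below 0.03 m and horizontal distance between mill_right and pad_right above 0.07 m and angle between mill_right's own z axis and vertical below 0.12 rad and height (world z) of mill_right below 0.035 m and linear speed of mill_right below 0.03 m/s and contact force between mill_right and the fingers below 0.1 N))), for 0.2 s.
2. the yellow-capped jar stands upright and released on the chopping board (x of yellow_jar in the frame of board between -0.115 and 0.115 m and y of yellow_jar in the frame of board between -0.17 and 0.17 m and z of yellow_jar in the frame of board between 0.014 and 0.028 m and angle between yellow_jar's own z axis and vertical below 0.12 rad and linear speed of yellow_jar below 0.03 m/s and contact force between yellow_jar and the fingers below 0.1 N), for 0.2 s.
3. the blue-labelled jar stands upright and released in the emptied bay (((x of blue_jar in the frame of bay_left between -0.012 and 0.04 m and y of blue_jar in the frame of bay_left between -0.018 and 0.018 m and z of blue_jar in the frame of bay_left between -0.006 and 0.006 m) or (x of blue_jar in the frame of bay_right between -0.012 and 0.04 m and y of blue_jar in the frame of bay_right between -0.018 and 0.018 m and z of blue_jar in the frame of bay_right between -0.006 and 0.006 m)) and angle between blue_jar's own z axis and vertical below 0.12 rad and linear speed of blue_jar below 0.03 m/s and contact force between blue_jar and the fingers below 0.1 N), for 0.2 s.
At the end, for the whole second after the job is handed in: Both mills stand within 20 mm of their own pads' centres; the yellow-capped jar on the board, its axis 10 mm inside the edges; the blue-labelled jar in the emptied bay, 12 mm before to 40 mm behind its place; the black one in its bay; all upright (0.12 rad), at rest (horizontal distance between mill_left and pad_left below 0.02 m and z of mill_left in the frame of pad_left below 0.006 m and angle between each of mill_left, mill_right, yellow_jar, black_jar, blue_jar's own z axis and vertical below 0.12 rad and linear speed of each of mill_left, mill_right, yellow_jar, black_jar, blue_jar below 0.03 m/s and horizontal distance between mill_right and pad_right below 0.02 m and z of mill_right in the frame of pad_right below 0.006 m and x of yellow_jar in the frame of board between -0.115 and 0.115 m and y of yellow_jar in the frame of board between -0.17 and 0.17 m and z of yellow_jar in the frame of board between 0.014 and 0.028 m and ((x of blue_jar in the frame of bay_left between -0.012 and 0.04 m and y of blue_jar in the frame of bay_left between -0.018 and 0.018 m and z of blue_jar in the frame of bay_left between -0.006 and 0.006 m) or (x of blue_jar in the frame of bay_right between -0.012 and 0.04 m and y of blue_jar in the frame of bay_right between -0.018 and 0.018 m and z of blue_jar in the frame of bay_right between -0.006 and 0.006 m))); the robot touches nothing.
It fails at once if a mill or a jar is tipped by more than 0.6 rad (angle between any of mill_left, mill_right, yellow_jar, black_jar, blue_jar's own z axis and vertical above 0.6 rad).
It fails at once if the black-capped jar is moved by more than 25 mm (distance of black_jar from where it was at the start of the episode above 0.025 m).
It fails at once if the tin, mug or lemon is moved by more than 30 mm (distance of any of tin, mug, lemon from where it was at the start of the episode above 0.03 m).
It also fails if it takes over 72 s, if anything falls off the work surface, if the arm or the gripper's body presses on something with over 40 N, if the wrist force passes 120 N, or if a joint passes its speed limit or range.

### The arm

A 7-joint arm with a two-finger parallel gripper is mounted at the origin on a cart in front of the work surface, level with it; the furniture and walls round the work are solid. World frame = base frame: x ahead of the robot, y to its left, z up, the work surface at z = 0. Lengths are in m, angles in rad, forces in N, time in s.
With the tool pointing down it reaches from about 0.4 to 0.9 m from the base axis. Payload 5.5 kg.
Tool frame: the origin (TCP) lies at the very end of the fingers, on their centre line; the grasp point (between the pads) lies 19 mm behind it; z points along the fingers, y is the line along which they close (so a half turn about z gives the same grasp; the last joint's range is limited). The gripper opens to 92 mm and grips with 3 to 60 N. Pads are 19 mm wide; open, the fingers measure 130 mm over their backs; the gripper's body (75 mm by 190 mm) begins 47 mm behind the grasp point.
Start: joints at [-0.852, 0.501, -0.427, 1.55, 0.221, 1.138, -0.21], TCP at [0.286, 0.584, 0.227] pointing down, gripper open.
Joint ranges: [-2.88, 2.88], [-0.31, 2.03], [-1.54, 1.56], [0.2, 2.42], [-1.41, 4.55], [0.19, 2.02], [-2.57, 2.57]. Speed limits (rad/s): [2.57, 2.57, 3.14, 3.14, 3.14, 3.14, 3.14].

### API

Orientations are given as a unit quaternion [x, y, z, w].
In Python, from station import monitor, vision, order gives the robot as it stands.
- The arm moves only by the tool arm_command, never from a script. Its argument "deltas" is a list of rows, each an object of numbers: "dx", "dy", "dz": the shift along the tool's x, y, z in cm; "wx", "wy", "wz": the turn, a rotation vector about the tool's x, y, z in degrees; "fingers": the finger opening in cm, from 0 to 9.18. In form: [{"dx": .., "dy": .., "dz": .., "wx": .., "wy": .., "wz": .., "fingers": ..}, ...]. A call has 1 to 10 rows; each row is the pose to reach, as a shift and turn from the pose commanded when the call began, along the tool's axes at that moment; what a row does not reach only later rows make up. A row lasts 1/12 s, in which the tool goes at most 41.7 mm and 7.16 degrees, less where a joint would pass 70% of its speed; a pose out of reach is approached as far as the arm can. A call with a gripper value outside its range is refused whole. The fingers move at their own pace and stop on an object; "newtons" is the grip in N (left out, the last holds). Time passes only in rows, so rows that repeat a pose let the fingers close. It gives the time, the measured TCP pose, the force, the opening and the grip force at its end, in the units of the state.
- monitor.observe(): the state, without advancing time (a new reading comes with each control period).
- vision.camera(name): name is "scene" or "top"; returns a dict with "pixels" (400x640x3 uint8, red, green, blue), "intrinsics" (3x3 intrinsics, pixels), "distortion" ([k1, k2, p1, p2, k3] as OpenCV has them; the pictures are not rectified), "cam_to_world" (4x4, takes a point from camera to world coordinates). Camera axes: x right, y down, z forward; pixel columns grow to the right and rows downward; lengths in m; the calibration is good to about 2 mm. A picture is of the moment at which its call begins. There is no depth.
- order.job_done(): hands the job in; it is judged then, once.
The state is a dict: "t": time; "joint_positions": joint angles; "dq": joint speeds; "effort": joint torques, N m; "eef_pos": TCP position; "tool_rot": TCP orientation; "ft_force": force on the tool from outside, world axes, zero at the start; "wrist_torque": the same for the moment, N m; "gripper_width": finger opening in m; "grasp_force": force on a finger pad.
Only numpy, scipy, OpenCV 4.12 (cv2) and the standard library are available. Lean on these libraries where they do the work, as an engineer would, in place of code of your own. Each camera call takes 0.05 s, during which the arm holds its last target. There are 200 camera calls.

## Working session

There is one attempt and no reset: what is moved stays moved. The work goes in short steps, Python scripts to look and compute and a tool call to move; the robot and the scene stay as the last step left them, time stands still between calls to the robot, and variables do not carry over. Pictures are saved under pics/ and viewed, at most 10 in all, crops included, and the job is handed in when it is done.

Besides the shell and the picture viewer there is one more tool, called after "Request:" in YAML: its name, and indented under it one key for each argument. arm_command: Moves the arm, as the interface text tells. Its arguments: {"type":"object","properties":{"deltas":{"type":"array","items":{"type":"object","properties":{"dx":{"type":"number"},"dy":{"type":"number"},"dz":{"type":"number"},"wx":{"type":"number"},"wy":{"type":"number"},"wz":{"type":"number"},"fingers":{"type":"number"}}}},"newtons":{"type":"number"}},"required":["deltas"]}

```bash
mkdir -p pics; python3 - <<'E'
from station import monitor, vision
import cv2,numpy as np
s=monitor.observe();print(s['t'],s['eef_pos'],s['tool_rot'],s['gripper_width'])
for n in('scene','top'):
    c=vision.camera(n);cv2.imwrite(f'pics/{n}0.png',c['pixels'][:,:,::-1])
    np.savez(f'{n}0.npz',**c)
    print(n,c['intrinsics'],c['distortion'],np.round(c['cam_to_world'],3))
E
```

```text
0.0 [0.28589577 0.58298613 0.22571352] [ 2.25933762e-01  9.74142209e-01 -9.18799365e-04 -2.16737498e-04] 0.09158853814655758
scene [[484.27235954   0.         313.80727399]
 [  0.         484.27235954 206.3937303 ]
 [  0.           0.           1.        ]] [-0.1371025  0.         0.         0.         0.       ] [[-0.758 -0.322  0.568 -0.345]
 [-0.652  0.345 -0.675  1.05 ]
 [ 0.021 -0.882 -0.471  0.77 ]
 [ 0.     0.     0.     1.   ]]
top [[445.63799546   0.         313.20788771]
 [  0.         445.63799546 201.87409461]
 [  0.           0.           1.        ]] [-0.03859307  0.          0.          0.          0.        ] [[-0.013 -0.997  0.077  0.422]
 [-1.     0.013  0.008  0.014]
 [-0.009 -0.077 -0.997  1.518]
 [ 0.     0.     0.     1.   ]]
```

View pics/scene0.png

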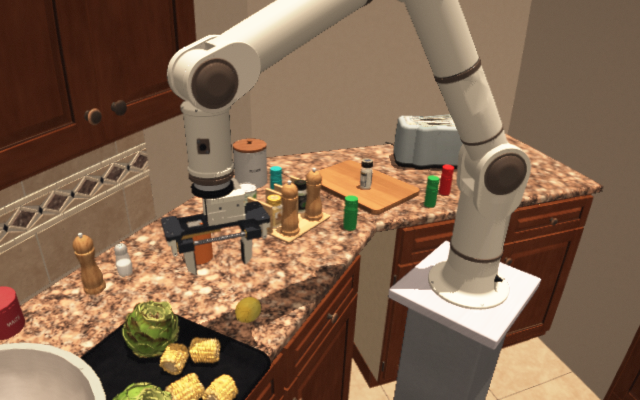

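View pics/top0.png

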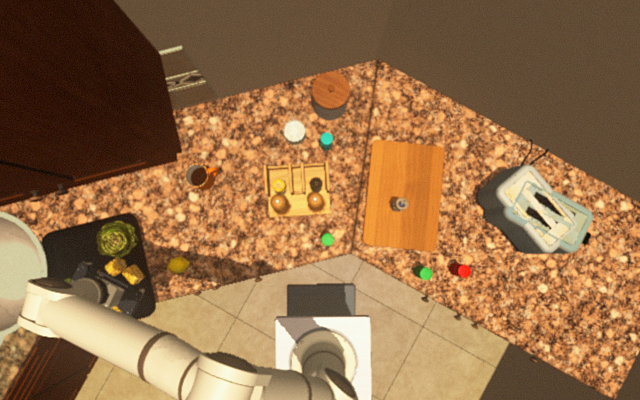

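The scene view shows the mills at about (290,205) and (313,190), and the blue jar at (366,172). In the top view the caddy is centred near (298,190). The yellow cap is in the left bay at (278,185) behind the left mill (278,203), the black cap is at (316,185), the right mill at (316,201), and the blue jar at (400,204) on the board.

I'll enlarge the crop to get exact pixels.

```bash
cat > h.py <<'E'
import numpy as np,cv2
from station import monitor,vision
def ray(c,uv):
    p=cv2.undistortPoints(np.array([[uv]],float),c['intrinsics'],c['distortion'])[0,0]
    T=c['cam_to_world'];return T[:3,3],T[:3,:3]@np.array([p[0],p[1],1.])
def plane(c,uv,z):
    o,d=ray(c,uv);return o+d*(z-o[2])/d[2]
def proj(c,P):
    T=np.linalg.inv(c['cam_to_world']);r,_=cv2.Rodrigues(T[:3,:3])
    return cv2.projectPoints(np.array(P,float).reshape(-1,3),r,T[:3,3],c['intrinsics'],c['distortion'])[0][:,0]
def crop(c,x0,y0,w,h,k,f,interp=cv2.INTER_CUBIC):
    cv2.imwrite(f,cv2.resize(c['pixels'][y0:y0+h,x0:x0+w,::-1],None,fx=k,fy=k,interpolation=interp))
E
python3 - <<'E'
from h import *
c=dict(np.load('top0.npz'));s=dict(np.load('scene0.npz'))
crop(c,255,150,90,100,6,'a.png');crop(s,240,140,150,110,5,'pics/s1.png')
a=cv2.imread('a.png')
for u in range(0,90,10):cv2.line(a,(u*6,0),(u*6,8),(255,255,255),1);cv2.putText(a,str(255+u),(u*6,18),0,.4,(255,255,255),1)
for v in range(0,100,10):cv2.putText(a,str(150+v),(0,v*6+4),0,.4,(255,255,255),1)
cv2.imwrite('pics/t1.png',a)
E
```

```text
(no output)
```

View pics/t1.png

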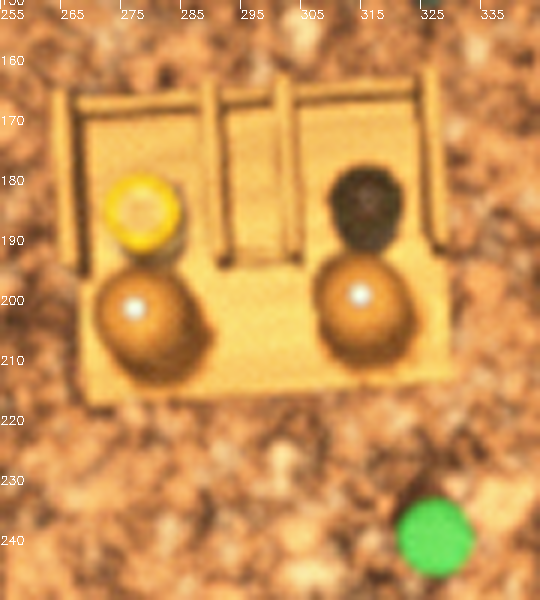

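View pics/s1.png

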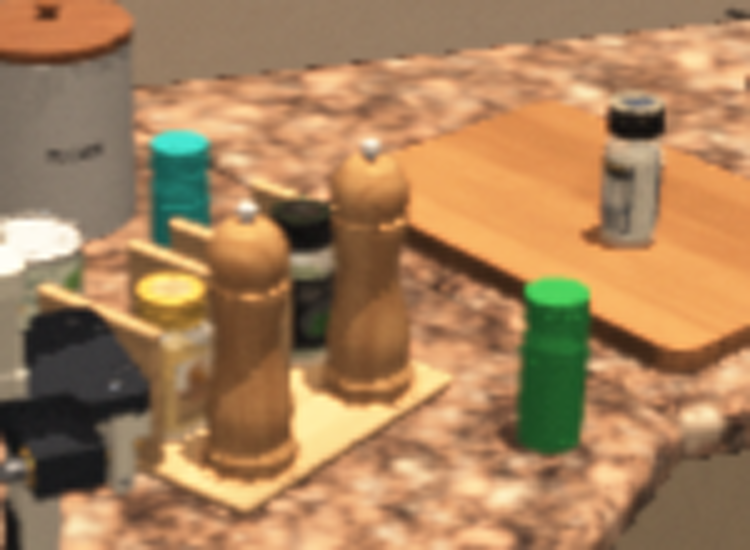

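```bash
python3 - <<'E'
from h import *
c=dict(np.load('top0.npz'));s=dict(np.load('scene0.npz'))
f=lambda x,y:((x+.5)/6-.5+255,(y+.5)/6-.5+150)
g=lambda x,y:((x+.5)/5-.5+240,(y+.5)/5-.5+140)
L=np.array([[-80,105],[-80,-105],[88,105],[88,-105]])/1e3
P=np.array([plane(c,f(*q),z)[:2] for q,z in [((91,404),.008),((451,377),.008),((57,91),.1),((437,70),.1)]])
a=L-L.mean(0);b=P-P.mean(0);th=np.arctan2((a[:,0]*b[:,1]-a[:,1]*b[:,0]).sum(),(a*b).sum())
R=np.array([[np.cos(th),-np.sin(th)],[np.sin(th),np.cos(th)]]);t=P.mean(0)-R@L.mean(0)
print('caddy',t,np.degrees(th),'res mm',np.round((P-(L@R.T+t))*1e3,1))
for n,q in dict(padL=(-.045,.06),padR=(-.045,-.06),bayL=(.0165,.06)).items(): print(n,R@q+t)
def tri(a,b):
    o1,d1=ray(c,a);o2,d2=ray(s,b);k=np.linalg.lstsq(np.c_[d1,-d2],o2-o1,rcond=None)[0]
    p,q=o1+k[0]*d1,o2+k[1]*d2;return np.round((p+q)/2,4),'gap',round(np.linalg.norm(p-q)*1e3,1)
print('millL knob',plane(c,f(134,308),.168),tri(f(134,308),g(247,208)))
print('millR knob',plane(c,f(360,296),.168),tri(f(360,296),g(371,147)))
print('yellow',plane(c,f(142,213),.096),tri(f(142,213),g(171,285)))
print('green',plane(c,f(435,538),.105))
hsv=cv2.cvtColor(c['pixels'],cv2.COLOR_RGB2HSV)
# board
m=cv2.inRange(hsv,(8,90,90),(22,255,255));m[:, :355]=0;m[:,455:]=0;m[:130]=0;m[260:]=0
m=cv2.morphologyEx(m,cv2.MORPH_OPEN,np.ones((7,7)));ct=max(cv2.findContours(m,0,2)[0],key=cv2.contourArea)
bx=cv2.boxPoints(cv2.minAreaRect(ct));print('board',[np.round(plane(c,q,.021),3)[:2] for q in bx])
crop(c,355,130,100,130,5,'pics/b1.png')
E
```

```text
caddy [0.57285021 0.07647218] 2.858109492843649 res mm [[ 1.8 -2.6]
 [ 4.   3.3]
 [-1.9 -3.3]
 [-3.9  2.5]]
padL [0.52491442 0.13415372]
padR [0.53089795 0.01430299]
bayL [0.58633792 0.13722028]
millL knob [0.53084661 0.13567186 0.168     ] (array([0.5277, 0.1328, 0.1752]), 'gap', np.float64(6.8))
millR knob [0.53542266 0.02099818 0.168     ] (array([0.5319, 0.0187, 0.1756]), 'gap', np.float64(7.2))
yellow [0.5876103  0.13754213 0.096     ] (array([0.5854, 0.1358, 0.1061]), 'gap', np.float64(2.7))
green [ 0.4122625  -0.01655352  0.105     ]
board [array([ 0.782, -0.119]), array([ 0.778, -0.458]), array([ 0.34 , -0.442]), array([ 0.345, -0.111])]
```

View pics/b1.png

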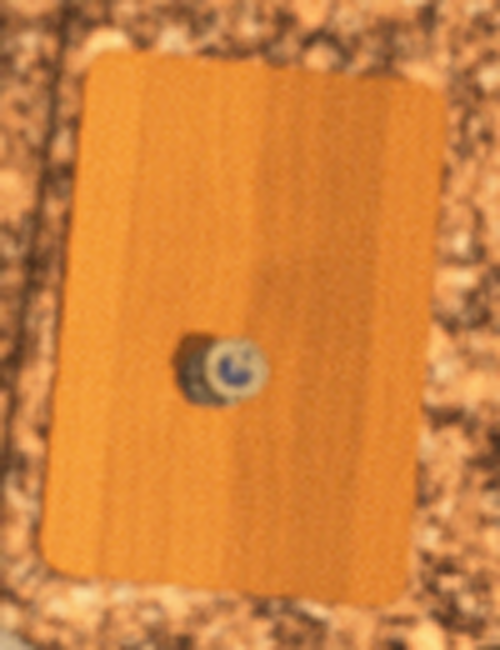

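The blue jar top is at crop (240,368), which is about (402.6,203.2) in the full picture, and the board corners show clearly. My top-view distances come out about 3–4% small, so I'll move the gripper over the left mill and check against its known pose.

```bash
cat >> h.py <<'E'
from scipy.spatial.transform import Rotation as Ro
def go(x,y,z,ang=3.):
    s=monitor.observe();R=Ro.from_quat(s['tool_rot']);a=np.radians(ang)
    yv=np.array([np.cos(a),np.sin(a),0]);zv=np.array([0,0,-1.]);T=Ro.from_matrix(np.c_[np.cross(yv,zv),yv,zv])
    d=R.inv().apply(np.array([x,y,z])-s['eef_pos'])*100
    w=np.degrees((R.inv()*T).as_rotvec())
    print('t',round(s['t'],2),'at',np.round(s['eef_pos'],4),'d cm',np.round(d,2),'w',np.round(w,1),'rows',round(max(np.linalg.norm(d)/4.17,np.linalg.norm(w)/7.16),1),'q',np.round(s['joint_positions'],2))
E
python3 - <<'E'
from h import *
go(.528,.1345,.228)
c=dict(np.load('top0.npz'))
f=lambda x,y:((x+.5)/5-.5+355,(y+.5)/5-.5+130)
B=[plane(c,f(*q),.021)[:2] for q in [(85,50),(448,84),(408,610),(40,572)]]
print(np.round(B,3),[np.linalg.norm(B[i]-B[(i+1)%4]) for i in range(4)],np.mean(B,0))
print('blue',plane(c,f(240,368),.126))
E
```

```text
t 0.1 at [0.2859 0.5831 0.2258] d cm [-41.49 -29.62  -0.17] w [-0.1  0.  60.9] rows 12.2 q [-0.85  0.5  -0.43  1.55  0.22  1.14 -0.21]
[[ 0.748 -0.175]
 [ 0.721 -0.422]
 [ 0.366 -0.383]
 [ 0.394 -0.137]] [np.float64(0.24842738695659022), np.float64(0.3580198093890136), np.float64(0.24744432666624772), np.float64(0.3557146013780246)] [ 0.55728794 -0.27922084]
blue [ 0.52181534 -0.25427056  0.126     ]
```

Request:
arm_command:
  deltas:
    - {"dx":-3.4,"dy":-2.4,"wz":5,"fingers":9.18}
    - {"dx":-6.8,"dy":-4.8,"wz":11}
    - {"dx":-10.2,"dy":-7.2,"wz":17}
    - {"dx":-13.6,"dy":-9.6,"wz":23}
    - {"dx":-17,"dy":-12,"wz":29}
    - {"dx":-20.4,"dy":-14.4,"wz":35}
    - {"dx":-23.8,"dy":-16.8,"wz":41}
    - {"dx":-27.2,"dy":-19.2,"wz":48}
    - {"dx":-30.6,"dy":-21.6,"wz":55}
    - {"dx":-34,"dy":-24,"wz":61}

```text
validation failed for argument at $.de...
```

```bash
python3 - <<'E'
from h import *
go(.528,.1345,.228)
E
```

```text
t 0.1 at [0.2859 0.5831 0.2258] d cm [-41.49 -29.62  -0.17] w [-0.1  0.  60.9] rows 12.2 q [-0.85  0.5  -0.43  1.55  0.22  1.14 -0.21]
```

Request:
arm_command:
  deltas:
    - {"dx":-3.4,"dy":-2.4,"dz":0,"wx":0,"wy":0,"wz":5,"fingers":9.1}
    - {"dx":-6.8,"dy":-4.8,"dz":0,"wx":0,"wy":0,"wz":11,"fingers":9.1}
    - {"dx":-10.2,"dy":-7.2,"dz":0,"wx":0,"wy":0,"wz":17,"fingers":9.1}
    - {"dx":-13.6,"dy":-9.6,"dz":0,"wx":0,"wy":0,"wz":23,"fingers":9.1}
    - {"dx":-17,"dy":-12,"dz":0,"wx":0,"wy":0,"wz":29,"fingers":9.1}
    - {"dx":-20.4,"dy":-14.4,"dz":0,"wx":0,"wy":0,"wz":35,"fingers":9.1}
    - {"dx":-23.8,"dy":-16.8,"dz":0,"wx":0,"wy":0,"wz":41,"fingers":9.1}
    - {"dx":-27.2,"dy":-19.2,"dz":0,"wx":0,"wy":0,"wz":48,"fingers":9.1}
    - {"dx":-30.6,"dy":-21.6,"dz":0,"wx":0,"wy":0,"wz":55,"fingers":9.1}
    - {"dx":-34,"dy":-24,"dz":0,"wx":0,"wy":0,"wz":61,"fingers":9.1}

```text
t: 0.93
eef_pos: [0.4861, 0.2164, 0.2266]
tool_rot: [0.691, 0.723, -0.0, -0.0]
ft_force: [1.4, 1.7, 0.2]
gripper_width: 0.0905
grasp_force: 0.0
```

```bash
python3 - <<'E'
from h import *
go(.528,.1345,.228)
E
```

```text
t 0.93 at [0.4861 0.2164 0.2266] d cm [-8.37  3.82 -0.14] w [-0.   0.  -0.5] rows 2.2 q [-0.38  0.26 -0.1   1.86  0.03  1.03 -0.45]
```

Request:
arm_command:
  deltas:
    - {"dx":-2.8,"dy":1.3,"dz":0,"wx":0,"wy":0,"wz":-0.5,"fingers":9.1}
    - {"dx":-5.6,"dy":2.6,"dz":0,"wx":0,"wy":0,"wz":-0.5,"fingers":9.1}
    - {"dx":-8.4,"dy":3.8,"dz":0,"wx":0,"wy":0,"wz":-0.5,"fingers":9.1}
    - {"dx":-8.4,"dy":3.8,"dz":0,"wx":0,"wy":0,"wz":-0.5,"fingers":9.1}

```text
t: 1.27
eef_pos: [0.5305, 0.1285, 0.2264]
tool_rot: [0.689, 0.724, -0.001, 0.002]
ft_force: [-0.3, -0.4, -0.1]
gripper_width: 0.091
grasp_force: 0.0
```

```bash
python3 - <<'E'
from h import *
go(.528,.1345,.13)
s=vision.camera('scene');t=vision.camera('top')
p=monitor.observe();R=Ro.from_quat(p['tool_rot']).as_matrix();e=p['eef_pos']
im=s['pixels'].copy();P=[e,e+R[:,1]*.0455,e-R[:,1]*.0455,[.528,.1345,.178],[.528,.1345,.008],[.534,.020,.178]]
uv=proj(s,P);print(np.round(uv,1))
x0,y0,k=220,80,5
s['pixels']=im;crop(s,x0,y0,150,120,k,'a.png');a=cv2.imread('a.png')
for u,v in uv: cv2.drawMarker(a,(int((u-x0+.5)*k),int((v-y0+.5)*k)),(255,0,255),0,10,1)
cv2.imwrite('pics/s2.png',a)
E
```

```text
t 1.27 at [0.5305 0.1285 0.2264] d cm [ 0.65 -0.23  9.63] w [ 0.   0.2 -0.2] rows 2.3 q [-0.25  0.28 -0.05  1.83  0.02  1.03 -0.26]
[[287.2 164.9]
 [275.1 160.9]
 [299.7 169. ]
 [287.3 180.3]
 [287.6 231. ]
 [311.8 168.1]]
```

View pics/s2.png

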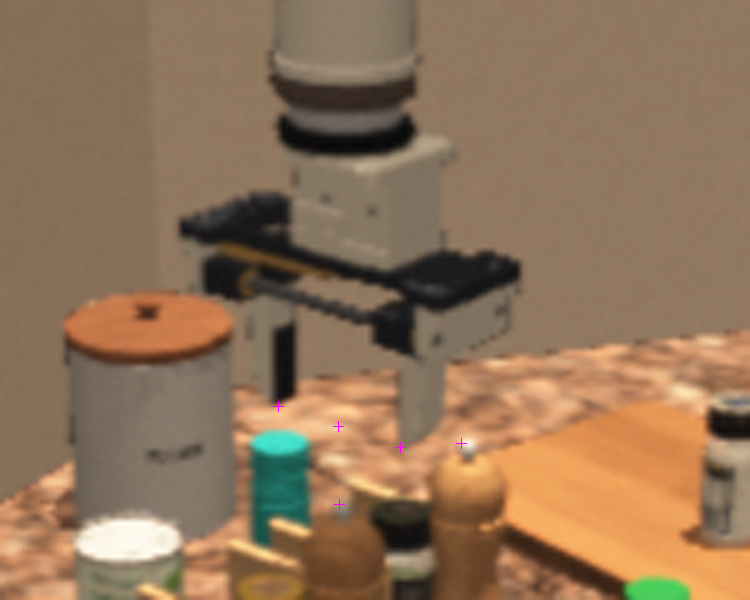

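The fingertips and both knobs sit within about 1 px of their projections, so the left mill is near (0.528, 0.134). I'll lower and grip its head.

Request:
arm_command:
  deltas:
    - {"dx":0.55,"dy":-0.25,"dz":0,"wx":0,"wy":0,"wz":0,"fingers":9.1}
    - {"dx":0.55,"dy":-0.25,"dz":3,"wx":0,"wy":0,"wz":0,"fingers":9.1}
    - {"dx":0.55,"dy":-0.25,"dz":6.5,"wx":0,"wy":0,"wz":0,"fingers":9.1}
    - {"dx":0.55,"dy":-0.25,"dz":9.6,"wx":0,"wy":0,"wz":0,"fingers":9.1}
    - {"dx":0.55,"dy":-0.25,"dz":9.6,"wx":0,"wy":0,"wz":0,"fingers":9.1}
    - {"dx":0.55,"dy":-0.25,"dz":9.6,"wx":0,"wy":0,"wz":0,"fingers":6}
    - {"dx":0.55,"dy":-0.25,"dz":9.6,"wx":0,"wy":0,"wz":0,"fingers":4.5}
    - {"dx":0.55,"dy":-0.25,"dz":9.6,"wx":0,"wy":0,"wz":0,"fingers":3.5}
    - {"dx":0.55,"dy":-0.25,"dz":9.6,"wx":0,"wy":0,"wz":0,"fingers":3.5}
    - {"dx":0.55,"dy":-0.25,"dz":9.6,"wx":0,"wy":0,"wz":0,"fingers":3.5}
  newtons: 20

```text
t: 2.2
eef_pos: [0.5263, 0.1423, 0.1325]
tool_rot: [0.686, 0.728, 0.001, 0.001]
ft_force: [-0.3, -0.1, -0.5]
gripper_width: 0.0625
grasp_force: 0.0
```

Request:
arm_command:
  deltas:
    - {"dx":-0.4,"dy":0.1,"dz":0.2,"wx":0,"wy":0,"wz":0,"fingers":6.2}
    - {"dx":-0.8,"dy":0.1,"dz":0.2,"wx":0,"wy":0,"wz":0,"fingers":6.2}
    - {"dx":-0.8,"dy":0.1,"dz":0.2,"wx":0,"wy":0,"wz":0,"fingers":6.2}
    - {"dx":-0.8,"dy":0.1,"dz":0.2,"wx":0,"wy":0,"wz":0,"fingers":6.2}
    - {"dx":-0.8,"dy":0.1,"dz":0.2,"wx":0,"wy":0,"wz":0,"fingers":6.2}

```text
t: 2.62
eef_pos: [0.5265, 0.1337, 0.1287]
tool_rot: [0.686, 0.728, -0.0, -0.0]
ft_force: [0.0, 0.4, 0.3]
gripper_width: 0.0619
grasp_force: 0.0
```

```bash
python3 - <<'E'
from h import *
go(.528,.134,.13)
s=vision.camera('scene')
p=monitor.observe();print(p['eef_pos'],p['gripper_width'])
crop(s,250,140,100,110,6,'a.png');a=cv2.imread('a.png')
R=Ro.from_quat(p['tool_rot']).as_matrix();e=p['eef_pos']
for u,v in proj(s,[e,e-R[:,2]*.038]): cv2.drawMarker(a,(int((u-250+.5)*6),int((v-140+.5)*6)),(255,0,255),0,10,1)
cv2.imwrite('pics/s3.png',a[:600])
E
```

```text
t 2.62 at [0.5265 0.1337 0.1287] d cm [ 0.02  0.15 -0.13] w [-0.  -0.   0.4] rows 0.0 q [-0.26  0.4  -0.05  1.92  0.03  0.83 -0.26]
[0.52653019 0.13390412 0.12867916] 0.06214697476233442
```

View pics/s3.png

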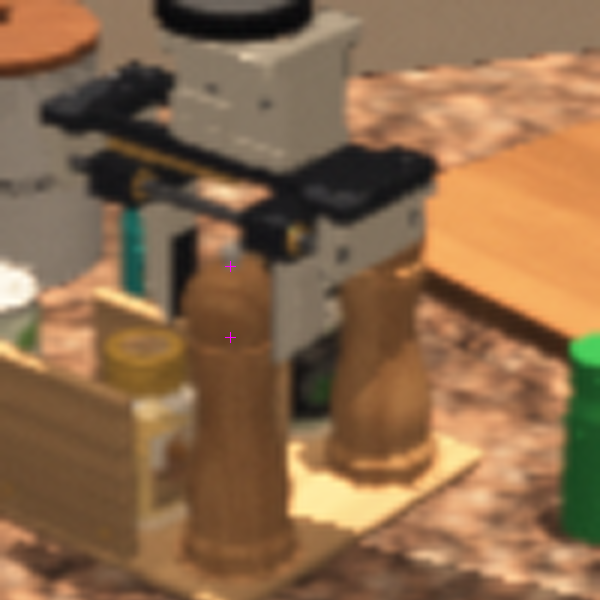

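The mill head is centred between the fingers: its axis is at crop x≈231 and the tool axis at 230. I'll close, then lift.

Request:
arm_command:
  deltas:
    - {"dx":0,"dy":0.1,"dz":0,"wx":0,"wy":0,"wz":0,"fingers":4.5}
    - {"dx":0,"dy":0.1,"dz":0,"wx":0,"wy":0,"wz":0,"fingers":4}
    - {"dx":0,"dy":0.1,"dz":0,"wx":0,"wy":0,"wz":0,"fingers":4}
    - {"dx":0,"dy":0.1,"dz":0,"wx":0,"wy":0,"wz":0,"fingers":4}
    - {"dx":0,"dy":0.1,"dz":0,"wx":0,"wy":0,"wz":0,"fingers":4}
    - {"dx":0,"dy":0.1,"dz":0,"wx":0,"wy":0,"wz":0,"fingers":4}
  newtons: 20

```text
t: 3.17
eef_pos: [0.5275, 0.1341, 0.1287]
tool_rot: [0.686, 0.728, 0.0, -0.0]
ft_force: [-0.6, -0.3, -0.5]
gripper_width: 0.0475
grasp_force: 20.0
```

Request:
arm_command:
  deltas:
    - {"dx":0,"dy":0,"dz":-2.5,"wx":0,"wy":0,"wz":0,"fingers":4}
    - {"dx":0,"dy":-2,"dz":-3,"wx":0,"wy":0,"wz":0,"fingers":4}
    - {"dx":1.5,"dy":-4,"dz":-3,"wx":0,"wy":0,"wz":0,"fingers":4}
    - {"dx":5,"dy":-4,"dz":-3,"wx":0,"wy":0,"wz":0,"fingers":4}
    - {"dx":8.5,"dy":-4,"dz":-3,"wx":0,"wy":0,"wz":0,"fingers":4}
    - {"dx":11.5,"dy":-4,"dz":-3,"wx":0,"wy":0,"wz":0,"fingers":4}
    - {"dx":13.5,"dy":-4,"dz":-2,"wx":0,"wy":0,"wz":0,"fingers":4}
    - {"dx":13.5,"dy":-4,"dz":-1,"wx":0,"wy":0,"wz":0,"fingers":4}
    - {"dx":13.5,"dy":-4,"dz":0,"wx":0,"wy":0,"wz":0,"fingers":4}
    - {"dx":13.5,"dy":-4,"dz":0.3,"wx":0,"wy":0,"wz":0,"fingers":4}

```text
t: 4.0
eef_pos: [0.4783, 0.2646, 0.1234]
tool_rot: [0.686, 0.728, -0.002, -0.0]
ft_force: [0.2, -0.4, -1.8]
gripper_width: 0.0474
grasp_force: 20.0
```

Request:
arm_command:
  deltas:
    - {"dx":0,"dy":0,"dz":0,"wx":0,"wy":0,"wz":0,"fingers":4}
    - {"dx":0,"dy":0,"dz":0.2,"wx":0,"wy":0,"wz":0,"fingers":4}
    - {"dx":0,"dy":0,"dz":0.3,"wx":0,"wy":0,"wz":0,"fingers":4}
    - {"dx":0,"dy":0,"dz":0.4,"wx":0,"wy":0,"wz":0,"fingers":4}
    - {"dx":0,"dy":0,"dz":0.4,"wx":0,"wy":0,"wz":0,"fingers":4}
    - {"dx":0,"dy":0,"dz":0.4,"wx":0,"wy":0,"wz":0,"fingers":4}

```text
t: 4.5
eef_pos: [0.4799, 0.2663, 0.122]
tool_rot: [0.686, 0.728, 0.0, 0.0]
ft_force: [-0.3, 0.6, -2.1]
gripper_width: 0.0474
grasp_force: 20.0
```

Request:
arm_command:
  deltas:
    - {"dx":0,"dy":0,"dz":0.1,"wx":0,"wy":0,"wz":0,"fingers":4}
    - {"dx":0,"dy":0,"dz":0.15,"wx":0,"wy":0,"wz":0,"fingers":4}
    - {"dx":0,"dy":0,"dz":0.15,"wx":0,"wy":0,"wz":0,"fingers":4}
    - {"dx":0,"dy":0,"dz":0.15,"wx":0,"wy":0,"wz":0,"fingers":4}

```text
t: 4.83
eef_pos: [0.48, 0.2668, 0.1207]
tool_rot: [0.686, 0.728, 0.001, 0.0]
ft_force: [-0.5, 0.5, 1.4]
gripper_width: 0.0473
grasp_force: 20.0
```

Request:
arm_command:
  deltas:
    - {"dx":0,"dy":0,"dz":0,"wx":0,"wy":0,"wz":0,"fingers":5.5}
    - {"dx":0,"dy":0,"dz":0,"wx":0,"wy":0,"wz":0,"fingers":7}
    - {"dx":0,"dy":0,"dz":0,"wx":0,"wy":0,"wz":0,"fingers":9.1}
    - {"dx":0,"dy":0,"dz":0,"wx":0,"wy":0,"wz":0,"fingers":9.1}
    - {"dx":0,"dy":0,"dz":0,"wx":0,"wy":0,"wz":0,"fingers":9.1}
    - {"dx":0,"dy":0,"dz":-3,"wx":0,"wy":0,"wz":0,"fingers":9.1}
    - {"dx":0,"dy":0,"dz":-6,"wx":0,"wy":0,"wz":0,"fingers":9.1}
    - {"dx":0,"dy":0,"dz":-8,"wx":0,"wy":0,"wz":0,"fingers":9.1}
    - {"dx":0,"dy":0,"dz":-8,"wx":0,"wy":0,"wz":0,"fingers":9.1}

```text
t: 5.58
eef_pos: [0.4824, 0.2681, 0.205]
tool_rot: [0.686, 0.728, 0.004, 0.001]
ft_force: [0.5, 0.9, 0.3]
gripper_width: 0.0908
grasp_force: 0.0
```

```bash
python3 - <<'E'
from h import *
s=vision.camera('scene');t=vision.camera('top')
go(.5865,.136,.2)
np.savez('scene1.npz',**s);np.savez('top1.npz',**t)
hsv=cv2.cvtColor(t['pixels'],cv2.COLOR_RGB2HSV);m=cv2.inRange(hsv,(22,150,120),(34,255,255));m[:150]=0;m[230:]=0;m[:,:255]=0;m[:,345:]=0
n,l,st,ce=cv2.connectedComponentsWithStats(m);print([(x[4],c) for x,c in zip(st[1:],ce[1:]) if x[4]>20])
for c in ce[1:]: print(plane(t,c,.104))
a=t['pixels'][140:250,200:350,::-1];b=s['pixels'][130:240,190:340,::-1]
cv2.imwrite('pics/m1.png',cv2.resize(np.vstack([a,b]),None,fx=4-1.3,fy=2.7,interpolation=cv2.INTER_CUBIC))
E
```

```text
t 5.68 at [0.4802 0.2666 0.201 ] d cm [-13.67   9.84   0.11] w [ 0.1 -0.   0.4] rows 4.0 q [-0.46  0.32 -0.11  1.84  0.04  0.98 -0.53]
[(np.int32(78), array([277.96153846, 184.52564103]))]
[0.58848727 0.13776011 0.104     ]
[ 0.56566113 -0.01221562  0.104     ]
[0.55379552 0.05807982 0.104     ]
[ 0.55609787 -0.00888897  0.104     ]
[0.54812296 0.11235845 0.104     ]
[0.53601023 0.16350544 0.104     ]
[0.53192491 0.09654764 0.104     ]
[0.52490801 0.04884111 0.104     ]
[0.51911567 0.09347502 0.104     ]
[ 0.50172766 -0.01763694  0.104     ]
[ 0.50164423 -0.0239899   0.104     ]
[ 0.4986716  -0.00806117  0.104     ]
```

View pics/m1.png

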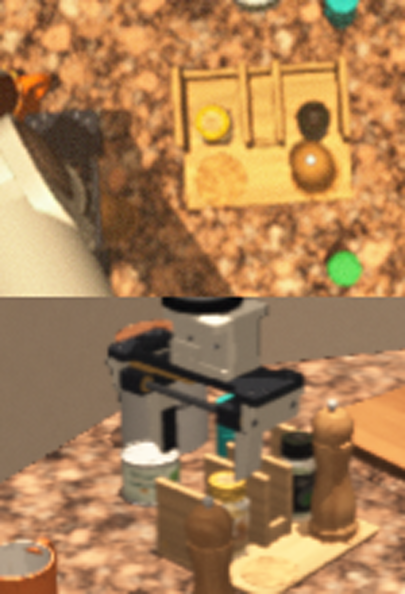

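Step 1 is done: the mill stands at (0.480, 0.267), and the yellow cap and the bare cork pad are visible. Next is the yellow jar.

Request:
arm_command:
  deltas:
    - {"dx":-3,"dy":2.1,"dz":0,"wx":0,"wy":0,"wz":0.4,"fingers":9.1}
    - {"dx":-6,"dy":4.2,"dz":0,"wx":0,"wy":0,"wz":0.4,"fingers":9.1}
    - {"dx":-9,"dy":6.4,"dz":0,"wx":0,"wy":0,"wz":0.4,"fingers":9.1}
    - {"dx":-12,"dy":8.6,"dz":0,"wx":0,"wy":0,"wz":0.4,"fingers":9.1}
    - {"dx":-13.6,"dy":9.8,"dz":0,"wx":0,"wy":0,"wz":0.4,"fingers":9.1}
    - {"dx":-13.6,"dy":9.8,"dz":0,"wx":0,"wy":0,"wz":0.4,"fingers":9.1}
    - {"dx":-13.6,"dy":9.8,"dz":2,"wx":0,"wy":0,"wz":0.4,"fingers":9.1}
    - {"dx":-13.6,"dy":9.8,"dz":5,"wx":0,"wy":0,"wz":0.4,"fingers":9.1}
    - {"dx":-13.6,"dy":9.8,"dz":6,"wx":0,"wy":0,"wz":0.4,"fingers":9.1}
    - {"dx":-13.6,"dy":9.8,"dz":6,"wx":0,"wy":0,"wz":0.4,"fingers":9.1}

```text
t: 6.52
eef_pos: [0.5816, 0.1361, 0.1357]
tool_rot: [0.688, 0.726, -0.004, -0.003]
ft_force: [-0.5, -0.1, -0.1]
gripper_width: 0.0908
grasp_force: 0.0
```

```bash
python3 - <<'E'
from h import *
s=vision.camera('scene')
go(.586,.1365,.075)
p=monitor.observe();R=Ro.from_quat(p['tool_rot']).as_matrix();e=p['eef_pos']
crop(s,250,140,100,100,6,'a.png');a=cv2.imread('a.png')
for u,v in proj(s,[e,[e[0],e[1],.104],e+R[:,1]*.0455,e-R[:,1]*.0455]): cv2.drawMarker(a,(int((u-250+.5)*6),int((v-140+.5)*6)),(255,0,255),0,10,1)
cv2.imwrite('pics/s4.png',a)
t=dict(np.load('top1.npz'))
print('pad',plane(t,(280.5,205.3),.008))
E
```

```text
t 6.57 at [0.5832 0.1365 0.138 ] d cm [-0.01  0.31  6.29] w [-0.3  0.   0. ] rows 1.5 q [-0.24  0.48 -0.04  1.77  0.02  0.9  -0.24]
pad [0.52857482 0.13795948 0.008     ]
```

View pics/s4.png

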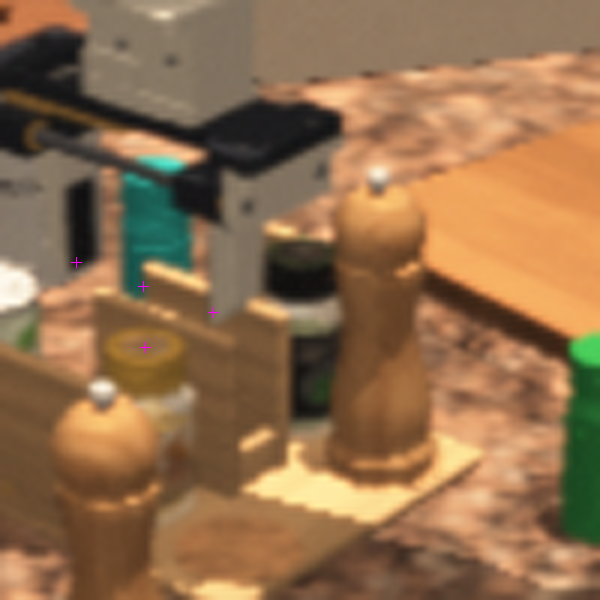

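The cap's top centre (145,347) coincides with the projected tool axis. I'll descend and grip.

Request:
arm_command:
  deltas:
    - {"dx":0,"dy":0.1,"dz":2,"wx":0,"wy":0,"wz":0,"fingers":9.1}
    - {"dx":0,"dy":0.2,"dz":4,"wx":0,"wy":0,"wz":0,"fingers":9.1}
    - {"dx":0,"dy":0.2,"dz":6,"wx":0,"wy":0,"wz":0,"fingers":8}
    - {"dx":0,"dy":0.2,"dz":6.4,"wx":0,"wy":0,"wz":0,"fingers":7}
    - {"dx":0,"dy":0.2,"dz":6.4,"wx":0,"wy":0,"wz":0,"fingers":5}
    - {"dx":0,"dy":0.2,"dz":6.4,"wx":0,"wy":0,"wz":0,"fingers":4.5}
    - {"dx":0,"dy":0.2,"dz":6.4,"wx":0,"wy":0,"wz":0,"fingers":3.5}
    - {"dx":0,"dy":0.2,"dz":6.4,"wx":0,"wy":0,"wz":0,"fingers":3.3}
    - {"dx":0,"dy":0.2,"dz":6.4,"wx":0,"wy":0,"wz":0,"fingers":3.3}
    - {"dx":0,"dy":0.2,"dz":6.4,"wx":0,"wy":0,"wz":0,"fingers":3.3}
  newtons: 20

```text
t: 7.4
eef_pos: [0.588, 0.1367, 0.0771]
tool_rot: [0.688, 0.725, 0.001, 0.0]
ft_force: [-0.3, -0.6, 0.2]
gripper_width: 0.0423
grasp_force: 0.1
```

Request:
arm_command:
  deltas:
    - {"dx":0,"dy":0,"dz":0,"wx":0,"wy":0,"wz":0,"fingers":3.3}
    - {"dx":0,"dy":0,"dz":0,"wx":0,"wy":0,"wz":0,"fingers":3.3}
    - {"dx":0,"dy":0,"dz":0,"wx":0,"wy":0,"wz":0,"fingers":3.3}
  newtons: 20

```text
t: 7.65
eef_pos: [0.5879, 0.1367, 0.0769]
tool_rot: [0.688, 0.725, 0.0, 0.0]
ft_force: [-1.6, -0.2, 6.6]
gripper_width: 0.0408
grasp_force: 20.0
```

Request:
arm_command:
  deltas:
    - {"dx":0,"dy":0,"dz":-2,"wx":0,"wy":0,"wz":0,"fingers":3.3}
    - {"dx":0,"dy":0,"dz":-6,"wx":0,"wy":0,"wz":0,"fingers":3.3}
    - {"dx":0,"dy":0,"dz":-10,"wx":0,"wy":0,"wz":0,"fingers":3.3}
    - {"dx":0,"dy":0,"dz":-14,"wx":0,"wy":0,"wz":0,"fingers":3.3}
    - {"dx":0,"dy":0,"dz":-17,"wx":0,"wy":0,"wz":0,"fingers":3.3}
    - {"dx":0,"dy":0.5,"dz":-19,"wx":0,"wy":0,"wz":0,"fingers":3.3}
    - {"dx":-1,"dy":1.5,"dz":-19,"wx":0,"wy":0,"wz":0,"fingers":3.3}
    - {"dx":-4,"dy":2.5,"dz":-19,"wx":0,"wy":0,"wz":0,"fingers":3.3}
    - {"dx":-8,"dy":3.2,"dz":-19,"wx":0,"wy":0,"wz":0,"fingers":3.3}
    - {"dx":-12,"dy":4,"dz":-19,"wx":0,"wy":0,"wz":0,"fingers":3.3}

```text
t: 8.48
eef_pos: [0.6335, 0.0181, 0.2645]
tool_rot: [0.687, 0.726, -0.001, -0.001]
ft_force: [0.1, -0.2, -1.4]
gripper_width: 0.0407
grasp_force: 20.0
```

Request:
arm_command:
  deltas:
    - {"dx":-4,"dy":0.5,"dz":0,"wx":0,"wy":0,"wz":0,"fingers":3.3}
    - {"dx":-8,"dy":1,"dz":0,"wx":0,"wy":0,"wz":0,"fingers":3.3}
    - {"dx":-12,"dy":1.2,"dz":0,"wx":0,"wy":0,"wz":0,"fingers":3.3}
    - {"dx":-16,"dy":1.3,"dz":0,"wx":0,"wy":0,"wz":0,"fingers":3.3}
    - {"dx":-20,"dy":1.3,"dz":0,"wx":0,"wy":0,"wz":0,"fingers":3.3}
    - {"dx":-23.5,"dy":1.3,"dz":0,"wx":0,"wy":0,"wz":0,"fingers":3.3}
    - {"dx":-26,"dy":1.3,"dz":0,"wx":0,"wy":0,"wz":0,"fingers":3.3}
    - {"dx":-27,"dy":1.3,"dz":0,"wx":0,"wy":0,"wz":0,"fingers":3.3}
    - {"dx":-27,"dy":1.3,"dz":2,"wx":0,"wy":0,"wz":0,"fingers":3.3}
    - {"dx":-27,"dy":1.3,"dz":5,"wx":0,"wy":0,"wz":0,"fingers":3.3}

```text
t: 9.32
eef_pos: [0.6623, -0.2527, 0.2177]
tool_rot: [0.689, 0.724, 0.001, 0.003]
ft_force: [0.5, 0.5, -1.5]
gripper_width: 0.0408
grasp_force: 20.0
```

```bash
python3 - <<'E'
from h import *
vision.camera('scene')
go(.66,-.25,.0905)
p=monitor.observe();print(p['gripper_width'],p['grasp_force'],p['ft_force'])
E
```

```text
t 9.37 at [ 0.6578 -0.2495  0.208 ] d cm [-0.1   0.31 11.75] w [-0.4 -0.2 -0.1] rows 2.8 q [ 0.27  0.58  0.08  1.42 -0.05  1.15  0.41]
0.04076396703487043 19.996383271027298 [-2.4163795   1.44077784 -6.1391346 ]
```

Request:
arm_command:
  deltas:
    - {"dx":0,"dy":0,"dz":2,"wx":0,"wy":0,"wz":0,"fingers":3.3}
    - {"dx":0,"dy":0,"dz":5,"wx":0,"wy":0,"wz":0,"fingers":3.3}
    - {"dx":0,"dy":0,"dz":8,"wx":0,"wy":0,"wz":0,"fingers":3.3}
    - {"dx":0,"dy":0,"dz":10,"wx":0,"wy":0,"wz":0,"fingers":3.3}
    - {"dx":0,"dy":0,"dz":11,"wx":0,"wy":0,"wz":0,"fingers":3.3}
    - {"dx":0,"dy":0,"dz":11,"wx":0,"wy":0,"wz":0,"fingers":3.3}
    - {"dx":0,"dy":0,"dz":11,"wx":0,"wy":0,"wz":0,"fingers":3.3}
    - {"dx":0,"dy":0,"dz":11,"wx":0,"wy":0,"wz":0,"fingers":3.3}

```text
t: 10.03
eef_pos: [0.662, -0.2504, 0.1079]
tool_rot: [0.688, 0.725, 0.001, 0.001]
ft_force: [0.4, 0.3, -0.6]
gripper_width: 0.0408
grasp_force: 20.0
```

Now down about 1.7 cm to touch the board, until the force shows contact.

Request:
arm_command:
  deltas:
    - {"dx":0,"dy":0,"dz":0.8,"wx":0,"wy":0,"wz":0,"fingers":3.3}
    - {"dx":0,"dy":0,"dz":1.4,"wx":0,"wy":0,"wz":0,"fingers":3.3}
    - {"dx":0,"dy":0,"dz":1.7,"wx":0,"wy":0,"wz":0,"fingers":3.3}
    - {"dx":0,"dy":0,"dz":1.75,"wx":0,"wy":0,"wz":0,"fingers":3.3}
    - {"dx":0,"dy":0,"dz":1.75,"wx":0,"wy":0,"wz":0,"fingers":3.3}
    - {"dx":0,"dy":0,"dz":1.75,"wx":0,"wy":0,"wz":0,"fingers":3.3}

```text
t: 10.53
eef_pos: [0.6607, -0.2504, 0.0898]
tool_rot: [0.689, 0.725, -0.0, 0.0]
ft_force: [-2.7, 0.1, 5.0]
gripper_width: 0.0411
grasp_force: 20.0
```

Request:
arm_command:
  deltas:
    - {"dx":0,"dy":0,"dz":0,"wx":0,"wy":0,"wz":0,"fingers":5}
    - {"dx":0,"dy":0,"dz":0,"wx":0,"wy":0,"wz":0,"fingers":6.5}
    - {"dx":0,"dy":0,"dz":0,"wx":0,"wy":0,"wz":0,"fingers":7}
    - {"dx":0,"dy":0,"dz":0,"wx":0,"wy":0,"wz":0,"fingers":7}
    - {"dx":0,"dy":0,"dz":-2,"wx":0,"wy":0,"wz":0,"fingers":7}
    - {"dx":0,"dy":0,"dz":-6,"wx":0,"wy":0,"wz":0,"fingers":9.1}
    - {"dx":0,"dy":0,"dz":-10,"wx":0,"wy":0,"wz":0,"fingers":9.1}
    - {"dx":0,"dy":0,"dz":-12,"wx":0,"wy":0,"wz":0,"fingers":9.1}
    - {"dx":0,"dy":0,"dz":-12,"wx":0,"wy":0,"wz":0,"fingers":9.1}
    - {"dx":0,"dy":0,"dz":-12,"wx":0,"wy":0,"wz":0,"fingers":9.1}

```text
t: 11.37
eef_pos: [0.6619, -0.2505, 0.2107]
tool_rot: [0.688, 0.725, 0.001, 0.002]
ft_force: [-0.5, 0.8, 0.1]
gripper_width: 0.0905
grasp_force: 0.0
```

```bash
python3 - <<'E'
from h import *
s=vision.camera('scene');t=vision.camera('top');np.savez('top2.npz',**t);np.savez('scene2.npz',**s)
go(.52,-.2555,.2)
k=3
print('pred blue top in scene',proj(s,[[.52,-.2555,.126]]),'yellow top',proj(s,[[.6607,-.2504,.117]]))
hsv=cv2.cvtColor(s['pixels'],cv2.COLOR_RGB2HSV);m=cv2.inRange(hsv,(18,130,80),(34,255,255));m[:100]=0;m[220:]=0;m[:,:340]=0;m[:,420:]=0
n,l,st,ce=cv2.connectedComponentsWithStats(m);print([(x,c) for x,c in zip(st[1:],ce[1:]) if x[4]>15])
a=s['pixels'][110:210,320:440,::-1];cv2.imwrite('pics/s5.png',cv2.resize(a,None,fx=5,fy=5,interpolation=cv2.INTER_CUBIC))
E
```

```text
t 11.47 at [ 0.6599 -0.2498  0.2073] d cm [  0.16 -14.     0.76] w [-0.1 -0.1 -0. ] rows 3.4 q [ 0.27  0.58  0.08  1.42 -0.05  1.14  0.41]
pred blue top in scene [[366.64936516 159.89705897]] yellow top [[333.96083438 152.2061143 ]]
[]
```

View pics/s5.png

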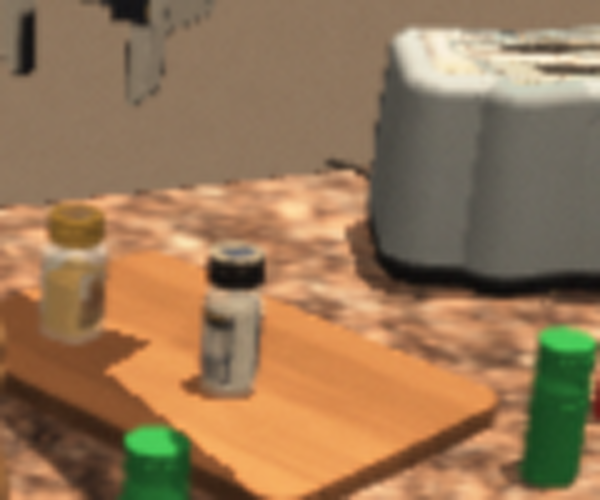

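Yellow stands upright on the board with its cap at (77,212) in the crop, and the blue cap at (238,252) matches its projection. Next I grip the blue jar.

Request:
arm_command:
  deltas:
    - {"dx":0.1,"dy":-4,"dz":0,"wx":0,"wy":0,"wz":0,"fingers":9.1}
    - {"dx":0.1,"dy":-8,"dz":0,"wx":0,"wy":0,"wz":0,"fingers":9.1}
    - {"dx":0.1,"dy":-11.5,"dz":0,"wx":0,"wy":0,"wz":0,"fingers":9.1}
    - {"dx":0.1,"dy":-13.5,"dz":0,"wx":0,"wy":0,"wz":0,"fingers":9.1}
    - {"dx":0.1,"dy":-14,"dz":0,"wx":0,"wy":0,"wz":0,"fingers":9.1}
    - {"dx":0.1,"dy":-14,"dz":1,"wx":0,"wy":0,"wz":0,"fingers":9.1}
    - {"dx":0.1,"dy":-14,"dz":4,"wx":0,"wy":0,"wz":0,"fingers":9.1}
    - {"dx":0.1,"dy":-14,"dz":6,"wx":0,"wy":0,"wz":0,"fingers":9.1}
    - {"dx":0.1,"dy":-14,"dz":6,"wx":0,"wy":0,"wz":0,"fingers":9.1}
    - {"dx":0.1,"dy":-14,"dz":6,"wx":0,"wy":0,"wz":0,"fingers":9.1}

```text
t: 12.3
eef_pos: [0.5208, -0.2552, 0.1464]
tool_rot: [0.688, 0.726, -0.001, -0.002]
ft_force: [-0.4, 0.3, 0.3]
gripper_width: 0.0912
grasp_force: 0.0
```

```bash
python3 - <<'E'
from h import *
s=vision.camera('scene')
go(.52,-.2555,.0965)
p=monitor.observe();R=Ro.from_quat(p['tool_rot']).as_matrix();e=p['eef_pos']
x0,y0=320,110
a=cv2.resize(s['pixels'][y0:y0+90,x0:x0+110,::-1],None,fx=6,fy=6,interpolation=cv2.INTER_CUBIC)
for u,v in proj(s,[e,[e[0],e[1],.126],e+R[:,1]*.0455,e-R[:,1]*.0455]): cv2.drawMarker(a,(int((u-x0+.5)*6),int((v-y0+.5)*6)),(255,0,255),0,10,1)
cv2.imwrite('pics/s6.png',a)
E
```

```text
t 12.35 at [ 0.5217 -0.2559  0.1479] d cm [ 0.05 -0.16  5.14] w [-0.1 -0.   0. ] rows 1.2 q [ 0.34  0.44  0.09  1.81 -0.05  0.9   0.5 ]
```

That used up my ten pictures, so from here I check numerically.

Request:
arm_command:
  deltas:
    - {"dx":0,"dy":-0.1,"dz":2,"wx":0,"wy":0,"wz":0,"fingers":9.1}
    - {"dx":0,"dy":-0.1,"dz":4,"wx":0,"wy":0,"wz":0,"fingers":8}
    - {"dx":0,"dy":-0.1,"dz":5.1,"wx":0,"wy":0,"wz":0,"fingers":7}
    - {"dx":0,"dy":-0.1,"dz":5.1,"wx":0,"wy":0,"wz":0,"fingers":6}
    - {"dx":0,"dy":-0.1,"dz":5.1,"wx":0,"wy":0,"wz":0,"fingers":5}
    - {"dx":0,"dy":-0.1,"dz":5.1,"wx":0,"wy":0,"wz":0,"fingers":4}
    - {"dx":0,"dy":-0.1,"dz":5.1,"wx":0,"wy":0,"wz":0,"fingers":3.3}
    - {"dx":0,"dy":-0.1,"dz":5.1,"wx":0,"wy":0,"wz":0,"fingers":3.3}
    - {"dx":0,"dy":-0.1,"dz":5.1,"wx":0,"wy":0,"wz":0,"fingers":3.3}
    - {"dx":0,"dy":-0.1,"dz":5.1,"wx":0,"wy":0,"wz":0,"fingers":3.3}
  newtons: 20

```text
t: 13.18
eef_pos: [0.5203, -0.2568, 0.0985]
tool_rot: [0.689, 0.725, 0.0, 0.001]
ft_force: [-0.8, -0.8, 3.2]
gripper_width: 0.0404
grasp_force: 20.0
```

Request:
arm_command:
  deltas:
    - {"dx":0,"dy":0,"dz":0,"wx":0,"wy":0,"wz":0,"fingers":3.3}
    - {"dx":0,"dy":0,"dz":0,"wx":0,"wy":0,"wz":0,"fingers":3.3}
    - {"dx":0,"dy":0,"dz":0,"wx":0,"wy":0,"wz":0,"fingers":3.3}

```text
t: 13.43
eef_pos: [0.5203, -0.2568, 0.0984]
tool_rot: [0.688, 0.725, 0.0, 0.0]
ft_force: [-1.3, 1.0, 6.7]
gripper_width: 0.0404
grasp_force: 20.0
```

Request:
arm_command:
  deltas:
    - {"dx":0,"dy":0,"dz":-2,"wx":0,"wy":0,"wz":0,"fingers":3.3}
    - {"dx":0,"dy":0,"dz":-6,"wx":0,"wy":0,"wz":0,"fingers":3.3}
    - {"dx":0,"dy":0,"dz":-10,"wx":0,"wy":0,"wz":0,"fingers":3.3}
    - {"dx":0,"dy":0,"dz":-14,"wx":0,"wy":0,"wz":0,"fingers":3.3}
    - {"dx":1,"dy":1,"dz":-17,"wx":0,"wy":0,"wz":0,"fingers":3.3}
    - {"dx":4,"dy":2,"dz":-19,"wx":0,"wy":0,"wz":0,"fingers":3.3}
    - {"dx":8,"dy":3,"dz":-19,"wx":0,"wy":0,"wz":0,"fingers":3.3}
    - {"dx":12,"dy":4,"dz":-19,"wx":0,"wy":0,"wz":0,"fingers":3.3}
    - {"dx":15.8,"dy":5,"dz":-19,"wx":0,"wy":0,"wz":0,"fingers":3.3}
    - {"dx":19.6,"dy":6,"dz":-19,"wx":0,"wy":0,"wz":0,"fingers":3.3}

```text
t: 14.27
eef_pos: [0.5693, -0.0556, 0.2875]
tool_rot: [0.688, 0.725, -0.0, -0.0]
ft_force: [1.1, 0.2, -0.9]
gripper_width: 0.0402
grasp_force: 20.0
```

Request:
arm_command:
  deltas:
    - {"dx":3.8,"dy":1,"dz":0,"wx":0,"wy":0,"wz":0,"fingers":3.3}
    - {"dx":7.6,"dy":2,"dz":0,"wx":0,"wy":0,"wz":0,"fingers":3.3}
    - {"dx":11.4,"dy":3,"dz":0,"wx":0,"wy":0,"wz":0,"fingers":3.3}
    - {"dx":15,"dy":3.4,"dz":0,"wx":0,"wy":0,"wz":0,"fingers":3.3}
    - {"dx":18,"dy":3.4,"dz":0,"wx":0,"wy":0,"wz":0,"fingers":3.3}
    - {"dx":19.3,"dy":3.4,"dz":0,"wx":0,"wy":0,"wz":0,"fingers":3.3}
    - {"dx":19.3,"dy":3.4,"dz":0,"wx":0,"wy":0,"wz":0,"fingers":3.3}
    - {"dx":19.3,"dy":3.4,"dz":2,"wx":0,"wy":0,"wz":0,"fingers":3.3}
    - {"dx":19.3,"dy":3.4,"dz":5,"wx":0,"wy":0,"wz":0,"fingers":3.3}
    - {"dx":19.3,"dy":3.4,"dz":6,"wx":0,"wy":0,"wz":0,"fingers":3.3}

```text
t: 15.1
eef_pos: [0.5915, 0.1337, 0.2239]
tool_rot: [0.689, 0.724, -0.003, -0.001]
ft_force: [-0.8, -0.1, -1.7]
gripper_width: 0.04
grasp_force: 20.0
```

Request:
arm_command:
  deltas:
    - {"dx":0,"dy":0,"dz":1,"wx":0,"wy":0,"wz":0,"fingers":3.3}
    - {"dx":0,"dy":0,"dz":1,"wx":0,"wy":0,"wz":0,"fingers":3.3}
    - {"dx":0,"dy":0,"dz":1,"wx":0,"wy":0,"wz":0,"fingers":3.3}
    - {"dx":0,"dy":0,"dz":1,"wx":0,"wy":0,"wz":0,"fingers":3.3}
    - {"dx":0,"dy":0,"dz":1,"wx":0,"wy":0,"wz":0,"fingers":3.3}

```text
t: 15.52
eef_pos: [0.5945, 0.1369, 0.2192]
tool_rot: [0.689, 0.725, 0.001, 0.001]
ft_force: [0.2, -0.8, -1.4]
gripper_width: 0.0403
grasp_force: 20.0
```

```bash
python3 - <<'E'
from h import *
go(.595,.137,.0864)
p=monitor.observe();print(p['gripper_width'],p['grasp_force'],p['ft_force'])
E
```

```text
t 15.52 at [0.5945 0.1369 0.2192] d cm [0.000e+00 1.000e-02 1.329e+01] w [ 0.1 -0.  -0. ] rows 3.2 q [-0.2   0.4  -0.1   1.68  0.04  1.06 -0.25]
0.04031950112988099 19.99177996069193 [ 0.15760148 -0.75063405 -1.42987579]
```

Request:
arm_command:
  deltas:
    - {"dx":0,"dy":0,"dz":2,"wx":0,"wy":0,"wz":0,"fingers":3.3}
    - {"dx":0,"dy":0,"dz":4.5,"wx":0,"wy":0,"wz":0,"fingers":3.3}
    - {"dx":0,"dy":0,"dz":7,"wx":0,"wy":0,"wz":0,"fingers":3.3}
    - {"dx":0,"dy":0,"dz":9.5,"wx":0,"wy":0,"wz":0,"fingers":3.3}
    - {"dx":0,"dy":0,"dz":11.5,"wx":0,"wy":0,"wz":0,"fingers":3.3}
    - {"dx":0,"dy":0,"dz":12.5,"wx":0,"wy":0,"wz":0,"fingers":3.3}
    - {"dx":0,"dy":0,"dz":12.5,"wx":0,"wy":0,"wz":0,"fingers":3.3}
    - {"dx":0,"dy":0,"dz":12.5,"wx":0,"wy":0,"wz":0,"fingers":3.3}

```text
t: 16.18
eef_pos: [0.5941, 0.137, 0.0934]
tool_rot: [0.688, 0.725, 0.0, 0.0]
ft_force: [0.7, -0.5, -0.1]
gripper_width: 0.0402
grasp_force: 20.0
```

Request:
arm_command:
  deltas:
    - {"dx":0,"dy":0,"dz":0.4,"wx":0,"wy":0,"wz":0,"fingers":3.3}
    - {"dx":0,"dy":0,"dz":0.75,"wx":0,"wy":0,"wz":0,"fingers":3.3}
    - {"dx":0,"dy":0,"dz":0.85,"wx":0,"wy":0,"wz":0,"fingers":3.3}
    - {"dx":0,"dy":0,"dz":0.85,"wx":0,"wy":0,"wz":0,"fingers":3.3}
    - {"dx":0,"dy":0,"dz":0.85,"wx":0,"wy":0,"wz":0,"fingers":3.3}

```text
t: 16.6
eef_pos: [0.5945, 0.1371, 0.0855]
tool_rot: [0.688, 0.725, 0.001, 0.001]
ft_force: [-1.5, -0.0, 4.4]
gripper_width: 0.0406
grasp_force: 20.0
```

Contact. I'll release, rise, and go over to the parked mill at (0.480, 0.2668).

Request:
arm_command:
  deltas:
    - {"dx":0,"dy":0,"dz":0,"wx":0,"wy":0,"wz":0,"fingers":5}
    - {"dx":0,"dy":0,"dz":0,"wx":0,"wy":0,"wz":0,"fingers":6.5}
    - {"dx":0,"dy":0,"dz":0,"wx":0,"wy":0,"wz":0,"fingers":7}
    - {"dx":0,"dy":0,"dz":0,"wx":0,"wy":0,"wz":0,"fingers":7}
    - {"dx":0,"dy":0,"dz":-2,"wx":0,"wy":0,"wz":0,"fingers":7}
    - {"dx":0,"dy":0,"dz":-6,"wx":0,"wy":0,"wz":0,"fingers":9.1}
    - {"dx":0,"dy":0,"dz":-10,"wx":0,"wy":0,"wz":0,"fingers":9.1}
    - {"dx":0,"dy":0,"dz":-13,"wx":0,"wy":0,"wz":0,"fingers":9.1}
    - {"dx":0,"dy":0,"dz":-13,"wx":0,"wy":0,"wz":0,"fingers":9.1}
    - {"dx":0,"dy":0,"dz":-13,"wx":0,"wy":0,"wz":0,"fingers":9.1}

```text
t: 17.43
eef_pos: [0.5951, 0.1372, 0.2167]
tool_rot: [0.688, 0.725, 0.002, 0.001]
ft_force: [0.3, 0.3, -0.4]
gripper_width: 0.091
grasp_force: 0.0
```

```bash
python3 - <<'E'
from h import *
t=vision.camera('top');s=vision.camera('scene');np.savez('top3.npz',**t);np.savez('scene3.npz',**s)
go(.480,.2668,.215)
# expected blue top in the scene: pale disc above dark cap side
uv=proj(s,[[.5945,.1371,.113]])[0].astype(int);print('blue top pred',uv)
g=cv2.cvtColor(s['pixels'],cv2.COLOR_RGB2GRAY)
print(g[uv[1]-8:uv[1]+14:2,uv[0]-12:uv[0]+13:2])
# mill_left bright knob in scene
uv=proj(s,[[.480,.2668,.168-.008]])[0];x,y=uv.astype(int);hsv=cv2.cvtColor(s['pixels'],cv2.COLOR_RGB2HSV)
m=cv2.inRange(hsv,(0,0,130),(179,60,255));w=m[y-10:y+11,x-10:x+11];ys,xs=np.nonzero(w)
print('knob pred',uv,'seen',len(xs),xs.mean()+x-10,ys.mean()+y-10)
E
```

```text
t 17.53 at [0.5927 0.1366 0.2133] d cm [ 13.59 -10.58  -0.16] w [-0.1  0.  -0. ] rows 4.1 q [-0.2   0.41 -0.1   1.68  0.04  1.05 -0.25]
blue top pred [270 193]
[[121 121 119 141 176 168  96  65 118 193 212 169 149]
 [131 122 159 164 149 162 100  65  82  87  99 148 202]
 [194 179 157 162 115 142 191 135  98  89  87  87  88]
 [116 122 121 141  91  88 104 162 200 151 110  94  91]
 [128 136 122 106  88  79  76  70  74  88 120 119 104]
 [174 179 182 151  90  59  52  61  77  74  75  92 109]
 [175 181 188 122  37  44  48  51  40  21  72  86  86]
 [138 143 150 106  21  19  22  20  22  24  73  93  91]
 [126 130 163 135  34  20  20  19  19  32  77  88  92]
 [ 89 101 120 133 174 138  81  82 101 143 107  84  85]
 [ 89  86  86 111 197 182 145 171 181 164 110  91  88]]
knob pred [266.18009399 207.12195932] seen 10 266.9 204.3
```

Blue is upright in the bay, as its dark cap lies exactly where projected, and the mill's knob is where expected. Next I fetch the mill.

Request:
arm_command:
  deltas:
    - {"dx":3,"dy":-2.4,"dz":0,"wx":0,"wy":0,"wz":0,"fingers":9.1}
    - {"dx":6,"dy":-4.8,"dz":0,"wx":0,"wy":0,"wz":0,"fingers":9.1}
    - {"dx":9,"dy":-7.2,"dz":0,"wx":0,"wy":0,"wz":0,"fingers":9.1}
    - {"dx":12,"dy":-9.6,"dz":0,"wx":0,"wy":0,"wz":0,"fingers":9.1}
    - {"dx":13.5,"dy":-10.8,"dz":0,"wx":0,"wy":0,"wz":0,"fingers":9.1}
    - {"dx":13.5,"dy":-10.8,"dz":0,"wx":0,"wy":0,"wz":0,"fingers":9.1}
    - {"dx":13.5,"dy":-10.8,"dz":0,"wx":0,"wy":0,"wz":0,"fingers":9.1}
    - {"dx":13.5,"dy":-10.8,"dz":0,"wx":0,"wy":0,"wz":0,"fingers":9.1}
    - {"dx":13.5,"dy":-10.8,"dz":0,"wx":0,"wy":0,"wz":0,"fingers":9.1}

```text
t: 18.28
eef_pos: [0.4793, 0.2642, 0.2132]
tool_rot: [0.689, 0.724, -0.001, 0.0]
ft_force: [0.5, -0.3, -0.1]
gripper_width: 0.0911
grasp_force: 0.0
```

Request:
arm_command:
  deltas:
    - {"dx":0.25,"dy":0.05,"dz":3,"wx":0,"wy":0,"wz":0,"fingers":9.1}
    - {"dx":0.25,"dy":0.05,"dz":6,"wx":0,"wy":0,"wz":0,"fingers":9.1}
    - {"dx":0.25,"dy":0.05,"dz":8.5,"wx":0,"wy":0,"wz":0,"fingers":9.1}
    - {"dx":0.25,"dy":0.05,"dz":9.2,"wx":0,"wy":0,"wz":0,"fingers":8}
    - {"dx":0.25,"dy":0.05,"dz":9.2,"wx":0,"wy":0,"wz":0,"fingers":7}
    - {"dx":0.25,"dy":0.05,"dz":9.2,"wx":0,"wy":0,"wz":0,"fingers":6}
    - {"dx":0.25,"dy":0.05,"dz":9.2,"wx":0,"wy":0,"wz":0,"fingers":5}
    - {"dx":0.25,"dy":0.05,"dz":9.2,"wx":0,"wy":0,"wz":0,"fingers":4}
    - {"dx":0.25,"dy":0.05,"dz":9.2,"wx":0,"wy":0,"wz":0,"fingers":4}
    - {"dx":0.25,"dy":0.05,"dz":9.2,"wx":0,"wy":0,"wz":0,"fingers":4}
  newtons: 20

```text
t: 19.12
eef_pos: [0.4797, 0.2689, 0.1233]
tool_rot: [0.688, 0.725, 0.001, 0.0]
ft_force: [-0.3, -0.5, -0.0]
gripper_width: 0.049
grasp_force: 0.1
```

Request:
arm_command:
  deltas:
    - {"dx":0,"dy":0,"dz":0,"wx":0,"wy":0,"wz":0,"fingers":4}
    - {"dx":0,"dy":0,"dz":0,"wx":0,"wy":0,"wz":0,"fingers":4}
    - {"dx":0,"dy":0,"dz":-3,"wx":0,"wy":0,"wz":0,"fingers":4}
    - {"dx":0,"dy":0,"dz":-4,"wx":0,"wy":0,"wz":0,"fingers":4}
    - {"dx":-2,"dy":0,"dz":-4,"wx":0,"wy":0,"wz":0,"fingers":4}
    - {"dx":-5.5,"dy":0,"dz":-4,"wx":0,"wy":0,"wz":0,"fingers":4}
    - {"dx":-9,"dy":0,"dz":-4,"wx":0,"wy":0,"wz":0,"fingers":4}
    - {"dx":-12,"dy":0.5,"dz":-4,"wx":0,"wy":0,"wz":0,"fingers":4}
    - {"dx":-13,"dy":2,"dz":-4,"wx":0,"wy":0,"wz":0,"fingers":4}
    - {"dx":-13,"dy":3.5,"dz":-4,"wx":0,"wy":0,"wz":0,"fingers":4}

```text
t: 19.95
eef_pos: [0.5211, 0.1355, 0.162]
tool_rot: [0.691, 0.723, -0.001, 0.001]
ft_force: [1.4, 0.6, -2.0]
gripper_width: 0.0472
grasp_force: 20.0
```

Request:
arm_command:
  deltas:
    - {"dx":0,"dy":0,"dz":0,"wx":0,"wy":0,"wz":0,"fingers":4}
    - {"dx":0,"dy":0,"dz":0,"wx":0,"wy":0,"wz":0,"fingers":4}
    - {"dx":0,"dy":0,"dz":0,"wx":0,"wy":0,"wz":0,"fingers":4}
    - {"dx":0,"dy":0,"dz":0,"wx":0,"wy":0,"wz":0,"fingers":4}

```text
t: 20.28
eef_pos: [0.5196, 0.1412, 0.1618]
tool_rot: [0.688, 0.726, -0.0, -0.0]
ft_force: [0.1, -0.8, -1.9]
gripper_width: 0.0475
grasp_force: 20.0
```

```bash
python3 - <<'E'
from h import *
go(.5265,.1341,.132)
# cork pad: darker disc on the caddy floor, seen free of the mill in top2
t=dict(np.load('top2.npz'));hsv=cv2.cvtColor(t['pixels'],cv2.COLOR_RGB2HSV).astype(float)
b=cv2.GaussianBlur(t['pixels'],(3,3),0)[190:222,262:302,2]
for r in b[::2,::2]: print(*r)
E
```

```text
t 20.28 at [0.5196 0.1412 0.1618] d cm [-0.75  0.66  2.98] w [-0.1 -0.   0.1] rows 0.8 q [-0.22  0.35 -0.11  1.9   0.05  0.89 -0.31]
68 73 89 48 73 107 108 110 107 108 107 106 108 100 91 71 78 97 99 95
82 81 86 47 73 114 111 107 107 107 106 104 103 106 84 56 65 81 84 84
71 86 77 44 67 104 104 102 105 105 106 108 110 110 94 59 77 88 85 90
68 87 88 66 79 102 101 104 103 98 91 98 106 109 109 101 106 107 109 111
57 69 81 86 100 102 100 92 85 84 79 77 88 101 109 110 110 108 108 104
52 58 64 82 101 101 90 86 89 86 79 77 75 86 107 110 108 107 106 107
50 56 47 78 114 102 74 78 82 84 82 81 74 83 98 112 113 111 112 112
48 49 46 77 114 100 77 74 81 81 80 83 80 79 86 105 112 112 110 112
67 63 52 73 106 87 78 81 79 81 87 85 84 80 80 102 111 110 112 112
76 77 56 73 106 91 76 81 81 85 90 89 86 90 92 106 109 107 109 107
86 89 56 75 103 95 79 82 78 84 89 85 81 84 93 103 102 103 103 100
67 78 59 74 97 96 90 89 87 83 86 83 80 83 96 100 99 97 97 99
71 84 66 66 93 100 99 88 78 83 87 82 85 94 97 94 94 95 94 96
69 81 68 55 81 86 88 95 79 72 73 62 67 73 76 78 77 77 74 74
53 72 74 66 58 55 71 107 93 80 85 73 69 59 70 83 79 74 67 69
69 91 86 81 79 79 77 92 91 81 102 101 83 64 71 85 93 86 78 66
```

Request:
arm_command:
  deltas:
    - {"dx":-0.5,"dy":0.65,"dz":0,"wx":0,"wy":0,"wz":0,"fingers":4}
    - {"dx":-0.5,"dy":0.65,"dz":1,"wx":0,"wy":0,"wz":0,"fingers":4}
    - {"dx":-0.5,"dy":0.65,"dz":2,"wx":0,"wy":0,"wz":0,"fingers":4}
    - {"dx":-0.5,"dy":0.65,"dz":2.6,"wx":0,"wy":0,"wz":0,"fingers":4}
    - {"dx":-0.5,"dy":0.65,"dz":2.6,"wx":0,"wy":0,"wz":0,"fingers":4}
    - {"dx":-0.5,"dy":0.65,"dz":2.9,"wx":0,"wy":0,"wz":0,"fingers":4}
    - {"dx":-0.5,"dy":0.65,"dz":3.1,"wx":0,"wy":0,"wz":0,"fingers":4}
    - {"dx":-0.5,"dy":0.65,"dz":3.2,"wx":0,"wy":0,"wz":0,"fingers":4}
    - {"dx":-0.5,"dy":0.65,"dz":3.2,"wx":0,"wy":0,"wz":0,"fingers":4}
    - {"dx":-0.5,"dy":0.65,"dz":3.2,"wx":0,"wy":0,"wz":0,"fingers":4}

```text
t: 21.12
eef_pos: [0.5278, 0.137, 0.1314]
tool_rot: [0.688, 0.725, 0.001, -0.0]
ft_force: [-1.5, 0.0, 4.2]
gripper_width: 0.0477
grasp_force: 20.0
```

Contact on the pad. I'll release and rise.

Request:
arm_command:
  deltas:
    - {"dx":0,"dy":0,"dz":0,"wx":0,"wy":0,"wz":0,"fingers":5.5}
    - {"dx":0,"dy":0,"dz":0,"wx":0,"wy":0,"wz":0,"fingers":7}
    - {"dx":0,"dy":0,"dz":0,"wx":0,"wy":0,"wz":0,"fingers":9.1}
    - {"dx":0,"dy":0,"dz":0,"wx":0,"wy":0,"wz":0,"fingers":9.1}
    - {"dx":0,"dy":0,"dz":0,"wx":0,"wy":0,"wz":0,"fingers":9.1}
    - {"dx":0,"dy":0,"dz":-3,"wx":0,"wy":0,"wz":0,"fingers":9.1}
    - {"dx":0,"dy":0,"dz":-6,"wx":0,"wy":0,"wz":0,"fingers":9.1}
    - {"dx":0,"dy":0,"dz":-9,"wx":0,"wy":0,"wz":0,"fingers":9.1}
    - {"dx":0,"dy":0,"dz":-12,"wx":0,"wy":0,"wz":0,"fingers":9.1}
    - {"dx":0,"dy":0,"dz":-15,"wx":0,"wy":0,"wz":0,"fingers":9.1}

```text
t: 21.95
eef_pos: [0.5273, 0.1357, 0.2816]
tool_rot: [0.688, 0.725, -0.0, -0.0]
ft_force: [0.6, -0.3, 0.5]
gripper_width: 0.0912
grasp_force: 0.0
```

Request:
arm_command:
  deltas:
    - {"dx":4,"dy":0,"dz":0,"wx":0,"wy":0,"wz":0,"fingers":9.1}
    - {"dx":8,"dy":0,"dz":0,"wx":0,"wy":0,"wz":0,"fingers":9.1}
    - {"dx":12,"dy":-2,"dz":0,"wx":0,"wy":0,"wz":0,"fingers":9.1}
    - {"dx":16,"dy":-4,"dz":0,"wx":0,"wy":0,"wz":0,"fingers":9.1}
    - {"dx":20,"dy":-6,"dz":0,"wx":0,"wy":0,"wz":0,"fingers":9.1}
    - {"dx":23,"dy":-8,"dz":0,"wx":0,"wy":0,"wz":0,"fingers":9.1}
    - {"dx":24,"dy":-8,"dz":0,"wx":0,"wy":0,"wz":0,"fingers":9.1}
    - {"dx":24,"dy":-8,"dz":0,"wx":0,"wy":0,"wz":0,"fingers":9.1}
    - {"dx":24,"dy":-8,"dz":0,"wx":0,"wy":0,"wz":0,"fingers":9.1}
    - {"dx":24,"dy":-8,"dz":0,"wx":0,"wy":0,"wz":0,"fingers":9.1}

```text
t: 22.78
eef_pos: [0.4361, 0.3699, 0.2799]
tool_rot: [0.689, 0.725, -0.0, 0.001]
ft_force: [-0.2, -1.3, 0.8]
gripper_width: 0.0907
grasp_force: 0.0
```

```bash
python3 - <<'E'
from h import *
t1=vision.camera('top');t0=dict(np.load('top0.npz'));np.savez('top4.npz',**t1)
def knob(t,u,v):
    w=t['pixels'].min(2)[v-6:v+7,u-6:u+7].astype(float);w=np.clip(w-120,0,None);ys,xs=np.nonzero(w>0)
    return np.array([(w[ys,xs]*xs).sum(),(w[ys,xs]*ys).sum()])/w.sum()+[u-6,v-6]
for n,(u,v) in dict(L=(277,201),R=(315,199)).items():
    a,b=knob(t0,u,v),knob(t1,u,v);print(n,a,b,plane(t0,a,.168)[:2],plane(t1,b,.168)[:2])
d=cv2.absdiff(t0['pixels'],t1['pixels'])[160:220,260:335].max(2);print('diff caddy area',d.max(),(d>60).sum())
ys,xs=np.nonzero(d>60);print(sorted(zip(ys+160,xs+260))[:40])
s=monitor.observe();print(s['t'],s['eef_pos'],s['ft_force'])
E
```

```text
L [276.9984051  200.96491228] [276.23465704 201.00541516] [0.53069605 0.13542379] [0.53060338 0.13775122]
R [314.60909091 198.69545455] [314.61576355 198.80295567] [0.53609652 0.02091123] [0.53576826 0.02089514]
diff caddy area 167 152
[(np.int64(177), np.int64(279)), (np.int64(178), np.int64(278)), (np.int64(178), np.int64(280)), (np.int64(179), np.int64(274)), (np.int64(179), np.int64(275)), (np.int64(179), np.int64(276)), (np.int64(179), np.int64(278)), (np.int64(179), np.int64(279)), (np.int64(179), np.int64(280)), (np.int64(179), np.int64(281)), (np.int64(180), np.int64(273)), (np.int64(180), np.int64(274)), (np.int64(180), np.int64(275)), (np.int64(180), np.int64(276)), (np.int64(180), np.int64(277)), (np.int64(180), np.int64(278)), (np.int64(180), np.int64(279)), (np.int64(180), np.int64(280)), (np.int64(180), np.int64(281)), (np.int64(180), np.int64(282)), (np.int64(181), np.int64(272)), (np.int64(181), np.int64(273)), (np.int64(181), np.int64(274)), (np.int64(181), np.int64(275)), (np.int64(181), np.int64(276)), (np.int64(181), np.int64(277)), (np.int64(181), np.int64(278)), (np.int64(181), np.int64(279)), (np.int64(181), np.int64(281)), (np.int64(181), np.int64(282)), (np.int64(181), np.int64(283)), (np.int64(182), np.int64(272)), (np.int64(182), np.int64(273)), (np.int64(182), np.int64(274)), (np.int64(182), np.int64(275)), (np.int64(182), np.int64(276)), (np.int64(182), np.int64(277)), (np.int64(182), np.int64(278)), (np.int64(182), np.int64(279)), (np.int64(182), np.int64(280))]
22.8333 [0.43637739 0.36951226 0.2799769 ] [ 0.57127466 -0.16930627  0.60320669]
```

Both mills are within a few millimetres of their starting places, and every jar stands where intended, so I'm handing in.

```bash
python3 -c "
from station import order
print(order.job_done())"
```

```text
the job is handed in; nothing more can be done
None
```

I handed the job in at about 23 s: the yellow-capped jar stands on the board, the blue-labelled jar is in the emptied left bay, and the left mill is back within about 2 mm of its start; the right mill did not move, and no verdict was returned.

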